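# Set the specimen forceps to their marked gap over the light pad

### The arm

A 7-joint arm with a two-finger parallel gripper is mounted at the origin on the work surface. World frame = base frame: x ahead of the robot, y to its left, z up, the work surface at z = 0. Lengths are in m, angles in rad, forces in N, time in s.
With the tool pointing down it reaches from about 0.4 to 0.9 m from the base axis. Payload 5.5 kg.
Tool frame: the origin (TCP) lies midway between the tips of the shut fingers; the grasp point (between the pads) lies 19 mm behind it (manip.grip_depth is the distance from the TCP to the grasp point, in m); z points along the fingers, y is the line along which they close (so a half turn about z gives the same grasp; the last joint's range is limited). The gripper opens to 92 mm and grips with 3 to 60 N. Pads are 19 mm wide; open, the fingers measure 130 mm over their backs; the gripper's body (75 mm by 190 mm) begins 47 mm behind the grasp point.
Start: joints at [1.391, 0.501, -0.427, 1.55, 0.221, 1.138, -0.21], TCP at [0.279, -0.587, 0.227] pointing down, gripper open.
Joint ranges: [-2.88, 2.88], [-0.31, 2.03], [-1.54, 1.56], [0.2, 2.42], [-1.41, 4.55], [0.19, 2.02], [-2.57, 2.57]. Speed limits (rad/s): [2.57, 2.57, 3.14, 3.14, 3.14, 3.14, 3.14].

### API

Orientations are given as a unit quaternion [x, y, z, w].
In Python, from bench import manip, effector, viewer gives the robot as it stands. Calls block until the motion is done:
- manip.move_pose(position, orientation): joint-space move of the TCP to a pose.
- manip.servo_line(position, ori=None, vel=0.15): straight line of the TCP; ori=None keeps the orientation; vel is the mean speed in m/s.
- manip.movej(angles): joint-space move.
- effector.open_jaws() and effector.close(f_grip=None): open the fingers fully, or close them until they stop; f_grip is the grip in N (None keeps the last).
- manip.sleep(seconds).
- manip.solve_ik(position, orientation): joint angles nearest the present ones, or None.
- viewer.get_image(name): name is "side" or "top"; returns the picture (400x640x3 uint8, red, green, blue); there is no depth.
- viewer.get_calibration(name): a dict with "vfov" (degrees; the focal length in pixels is half the picture's height over the tangent of half this angle, whatever the lens; pixels are square), "cx", "cy" (the principal point, pixels), "eye" and "attitude" of the camera in the world. Camera axes: x right, y down, z forward; pixel columns grow to the right and rows downward; lengths in m; the calibration is good to about 2 mm. A picture is of the moment at which its call begins. get_calibration takes no time and is no camera call.
A pose or a line that the arm cannot do raises manip.PlanningError and nothing moves.
- manip.hand_in(): hands the job in; it is judged then, once.
Readings, each from a call of its own:
- manip.current_clock(): time.
- manip.current_q(): joint angles.
- manip.current_joint_velocities(): joint speeds.
- manip.current_tau(): joint torques, N m.
- manip.current_tool_pos(): TCP position.
- manip.current_tcp_rot(): TCP orientation.
- manip.current_force(): force on the tool from outside, world axes, zero at the start.
- manip.current_wrist_torque(): the same for the moment, N m.
- manip.current_finger_gap(): finger opening in m.
- manip.current_gripper_force(): force on a finger pad.
Only numpy, scipy, OpenCV 4.12 (cv2) and the standard library are available. Lean on these libraries where they do the work, as an engineer would, in place of code of your own. Each camera call takes 0.05 s, during which the arm holds its last target. There are 200 camera calls.

### The job

Lift the sprung specimen forceps up off the post that their ring hangs on and carry them, level, to the glowing light pad without disturbing the two vials or the dish. With the tips a few centimetres above the glowing disc and inside the black circle, seen from above, squeeze the forceps so that the tips stand 14 mm apart (the right jaw lies over the green band of the gauge strip) and hold that gap steady: finish while still holding them there, put nothing down.

Things in the scene. Friction and masses are not known exactly. Their poses are not given: they have to be found in the camera images.
- forceps: Level steel sprung forceps, 195 mm long, 80 g, balanced near the origin, jaws 10 mm tall. Origin half-way up, midway between two blue grip plates: the place to squeeze, from above. x points to the tips (85 mm ahead of the origin), y to the left jaw, z up. The jaws turn on the heel block 80 mm behind the origin; the ring is 97 mm behind the origin.
- gauge (a point): Middle of the green band (10 mm wide, top 5 mm below mid-height) of the white gauge strip that is fixed to the left jaw and crosses under the right jaw, about 55 mm ahead of the forceps' origin. At the marked gap of 14 mm the 5 mm wide right jaw lies over the middle of the green.
- grip_left (a point): Outer face of the left jaw's blue grip plate, its centre (plate 36 mm long, 14 mm tall; the right one mirrors it). Across both plates: 42 mm when free, 29.6 mm at the marked gap, where they are parallel. 1 mm less across the plates closes the tips by 2 mm.
- jaw_left (a joint): Closing angle of the left jaw (rad); the right jaw mirrors it. 0 = free, tips 39.5 mm apart; 0.078 = tips 14 mm apart (marked gap); 0.12 = tips touch. Tip gap = 39.5 mm less 330 mm per rad. Spring: squeezed at the blue plates it takes 4 N to start closing, 10 N at the marked gap; it springs open when let go.
- tip_left (a point): Inner edge of the left jaw's tip, half-way up.
- tip_right (a point): Inner edge of the right jaw's tip, half-way up.
- ring (a point): Centre of the forceps' ring (hole 16 mm, 25 mm outside, 10 mm tall), half-way up.
- post_top (a point): Top of the upright steel post (6 mm diameter) of the forceps stand, 82 mm above the desk. The ring sits round the post on a shoulder, the post standing 10 mm out of the ring's top.
- stand: Fixed grey stand, base 200 x 70 x 10 mm. Origin on the desk straight below the origin of the hanging forceps, axes parallel to theirs. The aluminium column with the post is 97 mm behind it (-x); a black rest bar 66 mm wide, 62 mm above the desk, carries the jaws 42 mm ahead of it (+x).
- pad_center (a point): Centre of the glowing white disc (radius 60 mm; a black circle of radius 32 mm is drawn on it about its centre) on the fixed grey light pad (150 x 150 mm), at the disc's upper surface, 24 mm above the desk.
- light_pad: The fixed light pad. Origin under its centre on the desk.
- vial_a: Bystander: loose specimen vial with red cap, 32 mm diameter, 60 mm tall. Origin at the centre of its underside.
- vial_b: Bystander: another vial, the same.
- dish: Bystander: loose shut glass dish, 63 mm diameter, 14 mm tall. Origin at the centre of its underside.
Things that resemble listed ones, but are neither listed nor needed, are in the scene too. There is more than one size of the forceps; the job needs the smaller.

How it is judged:
By the outcome, as a careful person would: the job done as asked, in the order asked, and still so for the second after the job is handed in, while the arm keeps its last pose, push and grip.
It also fails if it takes over 38 s, if anything falls off the work surface, if the arm or the gripper's body presses on something with over 40 N, if the wrist force passes 120 N, or if a joint passes its speed limit or range.

## Working session

There is one attempt and no reset: what is moved stays moved. The work goes in short steps, each a Python script; the robot and the scene stay as the last script left them, time stands still between calls to the robot, and variables do not carry over. Pictures are saved under pics/ and viewed, at most 10 in all, crops included, and the job is handed in when it is done.

```bash
mkdir -p pics; ls
python3 - <<'E'
from bench import manip, effector, viewer
import cv2
for n in("side","top"):
    im=viewer.get_image(n); cv2.imwrite(f"pics/{n}0.png",im[:,:,::-1]); print(n,viewer.get_calibration(n))
print(manip.current_tcp_rot(),manip.current_clock(),manip.grip_depth)
E
```

```text
pics
side {'vfov': 57.07162664604793, 'cx': 319.16318179049114, 'cy': 195.14880213593727, 'eye': array([0.12683205, 0.6465347 , 0.64234651]), 'attitude': array([-0.18635501,  0.87740599, -0.42964664,  0.10408792])}
top {'vfov': 49.85152075563184, 'cx': 319.89779425125005, 'cy': 194.21365027067876, 'eye': array([0.36252845, 0.01544576, 1.3043538 ]), 'attitude': array([ 0.70716661, -0.70598493,  0.02980487, -0.02474521])}
[ 9.75583924e-01  2.19625157e-01 -1.71089727e-04 -8.77171494e-04] 0.1 0.0188
```

View pics/top0.png

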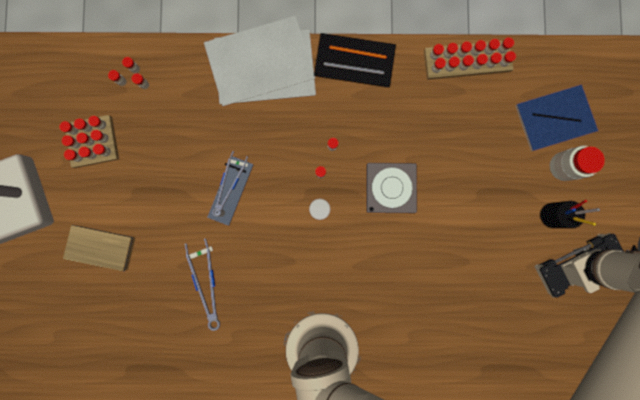

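View pics/side0.png

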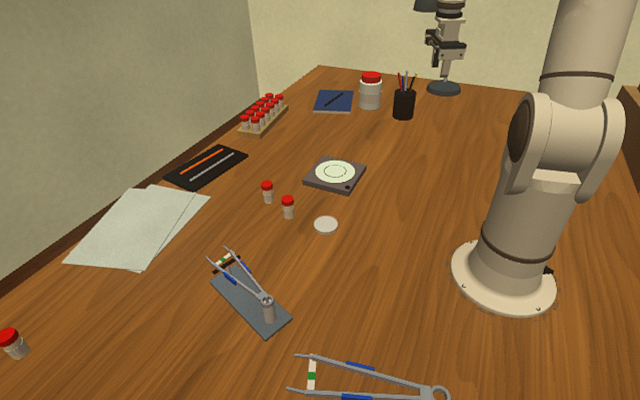

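Candidates for the forceps: the pair hanging on the stand, top (230,187) / side (245,275), and the bigger pair lying on the desk, top (205,283) / side (370,380). By the description (smaller, ring on a post) I want the one on the stand. The vials are at top (333,143) and (321,171), the dish at (320,209) and the pad at (392,188). I'll check the choice in a close crop.

```bash
cat > h.py <<'E'
from bench import manip, effector, viewer
import numpy as np, cv2
from scipy.spatial.transform import Rotation as R
from scipy.optimize import least_squares
C={n:viewer.get_calibration(n) for n in("side","top")}
def proj(n,P):
    c=C[n]; p=(np.atleast_2d(P)-c["eye"])@R.from_quat(c["attitude"]).as_matrix()
    f=200/np.tan(np.radians(c["vfov"]/2)); return f*p[:,:2]/p[:,2:]+[c["cx"],c["cy"]]
def back(n,uv,z):
    c=C[n]; f=200/np.tan(np.radians(c["vfov"]/2))
    d=R.from_quat(c["attitude"]).as_matrix()@np.array([(uv[0]-c["cx"])/f,(uv[1]-c["cy"])/f,1])
    return c["eye"]+d*(z-c["eye"][2])/d[2]
E
python3 - <<'E'
from h import *
t=cv2.imread("pics/top0.png"); s=cv2.imread("pics/side0.png")
a=cv2.resize(t[145:230,200:260],None,fx=6.5,fy=6.5,interpolation=cv2.INTER_CUBIC)
b=cv2.resize(s[240:340,200:300],None,fx=4,fy=4,interpolation=cv2.INTER_CUBIC)
o=np.zeros((560,800,3),np.uint8);o[:a.shape[0],:a.shape[1]]=a;o[:400,400:]=b;cv2.imwrite("pics/crop.png",o)
for nm,uv,z in[("pad",(392,188),.024),("ring",(217.5,211),.067),("gauge",(238,163),.067),("va",(333,143),.06),("vb",(321,171),.06),("dish",(319.5,209),.014)]:
    p=back("top",uv,z);print(nm,p.round(3),proj("side",p).round(0))
E
```

```text
pad [ 0.481 -0.209  0.024] [[335. 171.]]
ring [0.409 0.3   0.067] [[266. 298.]]
gauge [0.548 0.244 0.067] [[224. 256.]]
va [ 0.609 -0.032  0.06 ] [[267. 183.]]
vb [0.527 0.003 0.06 ] [[287. 197.]]
dish [0.418 0.007 0.014] [[325. 223.]]
```

View pics/crop.png

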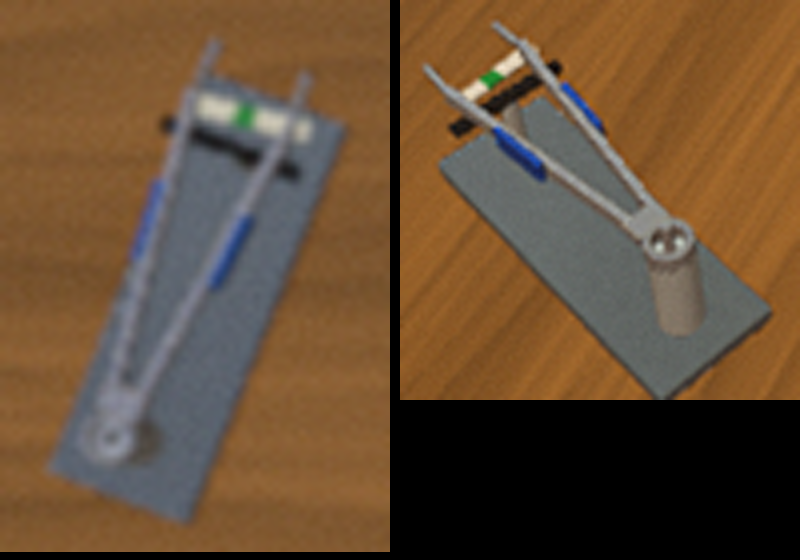

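The crop shows forceps whose ring sits round the post on the grey stand, with blue plates and a green gauge: this is the right pair. I'll fit the pose from both views.

Run:
```python
from h import *
M=np.array([[-97,0,5],[0,19,5],[0,-19,5],[85,22,3],[85,-22,3]])/1e3
top=np.array([[113,440],[148,220],[231,252],[214,42],[305,76]])/6.5+[200,145]-.42
sd=np.array([[266,240],[121,153],[182,108],[28,70],[97,27]])/4+[200,240]-.38
St=np.array([[-135,35,10],[-135,-35,10],[65,-35,10]])/1e3 # guess: used only as check
def W(p,M): return M@R.from_euler("z",p[3]).as_matrix().T+p[:3]
def res(p,u=("top","side")):
    return np.concatenate([(proj(n,W(p,M))-o).ravel() for n,o in(("top",top),("side",sd)) if n in u]+[[(p[2]-.067)*500]])
for u in(("top","side"),("top",),("side",)):
    r=least_squares(lambda p:res(p,u),[.5,.26,.067,-.4]);print(u,r.x.round(4),r.fun.round(1))
# pad from both views: threshold bright disc
for n,(x,y) in(("top",(392,188)),("side",(335,171))):
    im=cv2.imread(f"pics/{n}0.png")[y-35:y+35,x-40:x+40]
    m=(im.min(2)>170).astype(np.uint8);k,l,s,c=cv2.connectedComponentsWithStats(m);i=1+s[1:,4].argmax()
    cn=max(cv2.findContours((l==i).astype(np.uint8),0,1)[0],key=len);e=cv2.fitEllipse(cv2.convexHull(cn));print(n,e,back(n,np.array(e[0])+[x-40,y-35],.024).round(4))
q=manip.current_tcp_rot();print(R.from_quat(q).as_matrix().round(2))
```

```text
('top', 'side') [ 0.4958  0.2699  0.0643 -0.3622] [-1.   0.2  0.   0.2 -0.5 -0.  -0.   0.1  0.1  0.2  1.   0.2 -0.4 -0.8
 -0.   0.  -0.6 -0.6 -0.2 -0.5 -1.3]
('top',) [ 0.4958  0.2685  0.0669 -0.348 ] [-0.3  0.3  0.3  0.2 -0.1 -0.2 -0.1 -0.1  0.1 -0.2 -0. ]
('side',) [ 0.494   0.2719  0.0664 -0.3694] [ 0.9  0.8 -0.5 -0.5  0.1  0.3 -0.6 -0.5 -0.  -0.4 -0.3]
top ((39.66078567504883, 34.28932189941406), (38.585025787353516, 38.99832534790039), 144.23065185546875) [ 0.4827 -0.2083  0.024 ]
side ((39.71291732788086, 35.16447830200195), (21.457612991333008, 38.44236373901367), 90.22573852539062) [ 0.481  -0.2054  0.024 ]
[[ 0.9   0.43 -0.  ]
 [ 0.43 -0.9   0.  ]
 [ 0.   -0.   -1.  ]]
```

Both views agree to about 2 mm. Approach and grip lightly.

```bash
cat >> h.py <<'E'
def ori(yaw,flip=0): return (R.from_euler("z",yaw+flip*np.pi)*R.from_euler("x",np.pi)).as_quat()
YAW=-.36; F=np.array([.495,.2695,.067]); G=manip.grip_depth
E
python3 - <<'E'
from h import *
p=F+[0,0,-G]
for fl in(0,1):
    for nm,pp,y in(("pick",p,YAW),("hi",p+[0,0,.1],YAW),("pad",np.array([.402,-.175,.045]),-.4),("padhi",np.array([.402,-.175,.15]),-.4)):
        q=manip.solve_ik(pp,ori(y,fl));print(fl,nm,None if q is None else np.round(q,2))
E
```

```text
0 pick [-0.73  0.56  0.24  1.91 -0.2   0.69 -2.31]
0 hi [-0.74  0.41  0.24  1.86 -0.12  0.88 -2.37]
0 pad [ 0.69  0.43 -0.39  2.19  0.3   0.57 -1.9 ]
0 padhi [ 0.82  0.24 -0.53  2.13  0.16  0.81 -1.78]
1 pick [ 0.24  0.88 -1.1   1.88  0.95  1.02 -0.07]
1 hi [ 0.35  0.83 -1.3   1.83  0.86  1.2  -0.03]
1 pad [ 1.06  0.55 -0.85  2.18  0.67  0.69  0.92]
1 padhi [ 1.25  0.36 -1.04  2.12  0.41  0.88  1.14]
```

```bash
cat >> h.py <<'E'
FL=1
E
python3 - <<'E'
from h import *
p=F+[0,0,-G]; o=ori(YAW,FL)
manip.move_pose(p+[0,0,.09],o); print(manip.current_clock(),manip.current_q().round(2))
manip.servo_line(p,vel=.12)
print(manip.current_clock(),manip.current_tool_pos().round(4),manip.current_force().round(2))
f0=manip.current_force()
effector.close(f_grip=6)
print(manip.current_clock(),manip.current_finger_gap(),manip.current_gripper_force(),(manip.current_force()-f0).round(2))
cv2.imwrite("pics/side1.png",viewer.get_image("side")[:,:,::-1])
E
```

```text
3.2083 [ 0.34  0.85 -1.3   1.83  0.89  1.2  -0.04]
4.1083 [0.4952 0.27   0.0488] [-0.07  0.25  0.02]
5.0083 0.037961247964373473 5.986891910433769 [ 0.65 -0.57 -0.51]
```

View pics/side1.png

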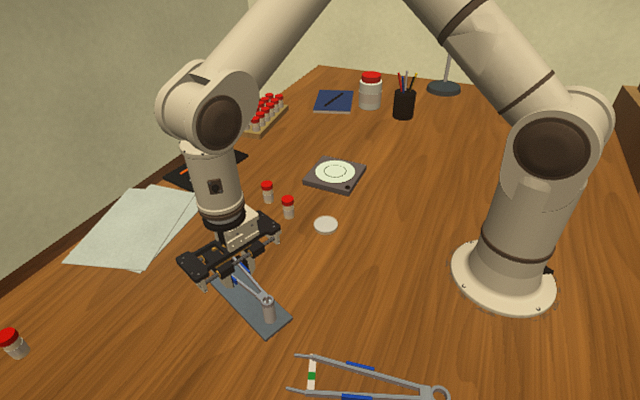

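Side view: the fingers are on the blue plates and the ring is still on the post at (267,300). The gap (38.0 mm at 6 N) matches the spring. Next I'll lift.

Run:
```python
from h import *
effector.close(f_grip=7.5)
p=manip.current_tool_pos(); print(manip.current_finger_gap())
manip.servo_line(p+[0,0,.03],vel=.06);print(manip.current_force().round(2),manip.current_wrist_torque().round(3))
manip.servo_line(p+[0,0,.085],vel=.12);print(manip.current_force().round(2),manip.current_wrist_torque().round(3))
print(manip.current_clock(),manip.current_finger_gap(),manip.current_gripper_force(),manip.current_tool_pos().round(4))
im=viewer.get_image("side");tp=viewer.get_image("top");np.save("s2.npy",im);np.save("t2.npy",tp)
a=cv2.resize(im[190:340,160:310],None,fx=2.66,fy=2.66,interpolation=2);b=cv2.resize(tp[130:230,190:290],None,fx=3.99,fy=3.99,interpolation=2)
o=np.zeros((400,800,3),np.uint8);o[:399,:399]=a;o[:399,400:799]=b;cv2.imwrite("pics/l2.png",o[:,:,::-1])
```

```text
0.03414541119702569
[-0.28 -0.16 -1.  ] [ 0.076 -0.142  0.017]
[-0.48 -0.04 -0.78] [ 0.055 -0.112  0.008]
6.5333 0.03363721529528695 7.496489658951759 [0.4951 0.2691 0.1332]
```

View pics/l2.png

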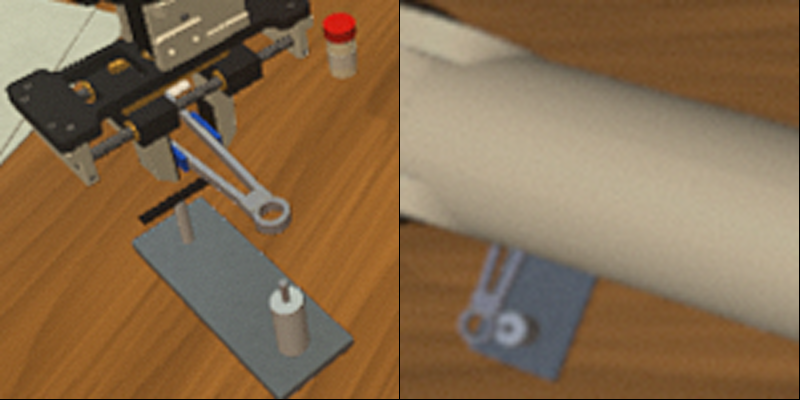

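The ring is clear of the post: side crop (272,211), top crop (476,325). I'll check the level and the hand offset from the ring, then plan the carry.

Run:
```python
from h import *
us=np.array([272,211])/2.66+[160,190]-.3; ut=np.array([76,325])/3.99+[190,130]-.37
r=least_squares(lambda p:np.r_[proj("side",p)[0]-us,proj("top",p)[0]-ut],[.4,.3,.15]);print(r.x.round(4),r.fun.round(1))
t=manip.current_tool_pos()+[0,0,G]; c,s=np.cos(YAW),np.sin(YAW);d=r.x-t
print("in tool fwd/left/up",(c*d[0]+s*d[1]).round(4),(-s*d[0]+c*d[1]).round(4),d[2].round(4))
for y in(.2,.39):
  for z in(.045,.13):
    q=manip.solve_ik(np.array([.482,-.207,0])-.085*np.array([np.cos(y),np.sin(y),0])+[0,0,z],ori(y,FL));print(y,z,None if q is None else np.round(q,2))
```

```text
[0.4054 0.3036 0.1544] [-0.1 -0.   0.1  0.1]
in tool fwd/left/up -0.0959 0.0011 0.0032
0.2 0.045 [ 1.48  1.03 -1.39  2.13  1.17  1.16  1.25]
0.2 0.13 [ 1.53  0.8  -1.45  2.09  0.9   1.14  1.42]
0.39 0.045 [ 1.49  1.07 -1.41  2.1   1.19  1.2   1.46]
0.39 0.13 [ 1.55  0.85 -1.47  2.06  0.94  1.18  1.61]
```

Run:
```python
from h import *
y=.39; P=np.array([.482,-.207,0])-.085*np.array([np.cos(y),np.sin(y),0])
p=manip.current_tool_pos()
try:
    manip.servo_line(P+[0,0,.125],ori(y,FL),vel=.13)
    manip.servo_line(P+[0,0,.064-G+.002],vel=.08)
except manip.PlanningError as e: print("PE",e)
print(manip.current_clock(),manip.current_q().round(2),manip.current_tool_pos().round(4),manip.current_finger_gap(),manip.current_gripper_force(),manip.current_force().round(2))
im=viewer.get_image("side");tp=viewer.get_image("top")
cv2.imwrite("pics/side3.png",im[:,:,::-1]);cv2.imwrite("pics/top3.png",tp[:,:,::-1])
a=cv2.resize(im[120:240,270:400],None,fx=3,fy=3,interpolation=2);b=cv2.resize(tp[130:250,340:470],None,fx=3,fy=3,interpolation=2)
cv2.imwrite("pics/l3.png",np.hstack([a,b])[:,:,::-1])
```

```text
11.8833 [ 1.48  0.99 -1.36  2.1   1.14  1.13  1.49] [ 0.4038 -0.2394  0.0476] 0.03377609643510863 7.496460601687431 [-0.36 -0.47 -0.13]
```

View pics/l3.png

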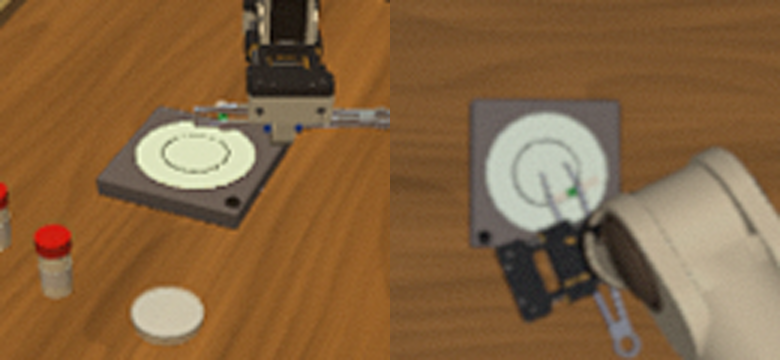

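Tips seen from above at crop (544,175) and (569,165), near the circle's centre (546,173). The vials and dish look undisturbed. Now I'll squeeze in steps towards 29.6 mm.

Run:
```python
from h import *
m=back("top",(340+(556-390)/3,130+170/3),.066);print("mid tips",m.round(4))
for f in(8.5,9,9.3,9.6,9.8,10,10.2,10.4):
    effector.close(f_grip=f);g=manip.current_finger_gap();print(f,round(g*1e3,2),round(manip.current_gripper_force(),2),manip.current_clock())
    if g<.0299: break
tp=viewer.get_image("top");np.save("t4.npy",tp)
a=cv2.resize(tp[160:235,375:435],None,fx=8,fy=8,interpolation=2);cv2.imwrite("pics/t4.png",a[:,:,::-1])
```

```text
mid tips [ 0.4806 -0.2116  0.066 ]
8.5 31.52 8.49 12.2
9 30.76 8.99 12.4167
9.3 30.56 9.29 12.6333
9.6 30.53 9.59 12.85
9.8 30.01 9.78 13.0667
10 29.51 9.98 13.2833
```

View pics/t4.png

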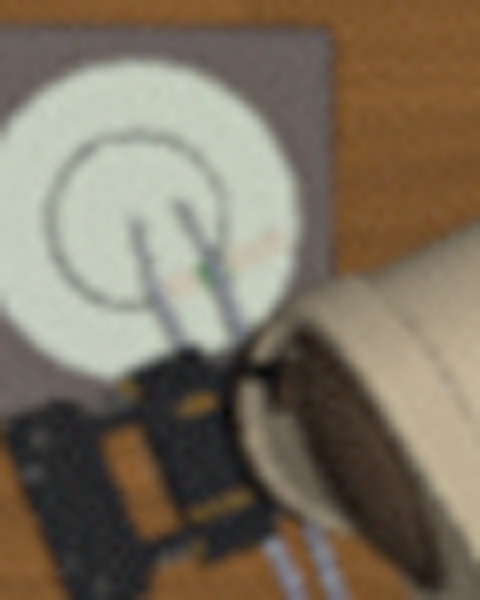

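The right jaw crosses the strip at the green, crop (208,272), and both tips are inside the black circle. I'll measure more finely with an averaged, rectified strip.

Run:
```python
from h import *
t=np.mean([viewer.get_image("top").astype(float) for _ in range(12)],0).astype(np.float32)
p=manip.current_tool_pos();z=p[2]+G;y=.39
print(manip.current_clock(),manip.current_finger_gap(),p.round(4))
xs=np.arange(30,95,.25);ys=np.arange(35,-35,-.25)
L=np.stack(np.meshgrid(xs,ys,indexing="ij"),-1)[::-1]  # tips up, left jaw on left
c,s=np.cos(y),np.sin(y);W=np.stack([p[0]+(c*L[...,0]-s*L[...,1])/1e3,p[1]+(s*L[...,0]+c*L[...,1])/1e3,np.full(L.shape[:2],z)],-1)
uv=proj("top",W.reshape(-1,3)).reshape(L.shape).astype(np.float32)
r=cv2.remap(t,uv[...,0],uv[...,1],cv2.INTER_CUBIC)
cv2.imwrite("pics/rect.png",cv2.resize(np.clip(r,0,255).astype(np.uint8)[:,:,::-1],None,fx=2.2,fy=2.2))
```

```text
13.9333 0.029499614299764446 [ 0.4034 -0.2393  0.0472]
```

View pics/rect.png

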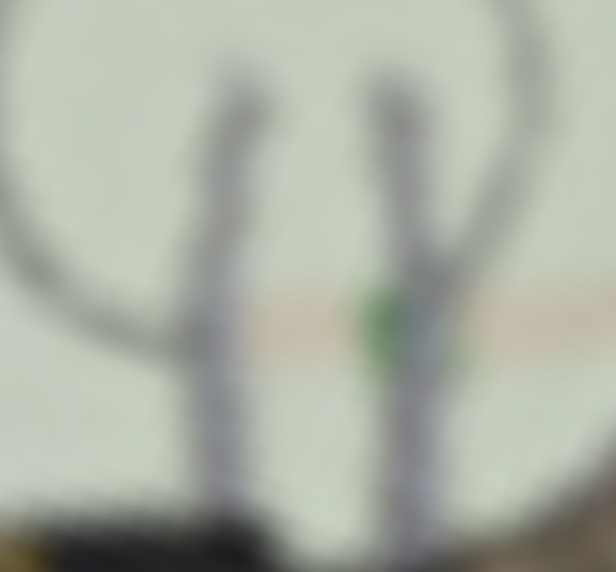

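The jaw covers the middle of the green once parallax is allowed for. The tips' centre lines are 17.2 mm apart, which is about 14 mm between inner edges, and they sit over the pad's centre. I'll check steadiness and the bystanders, then hand in.

Run:
```python
from h import *
manip.sleep(.8)
a=cv2.imread("pics/top0.png").astype(int);b=viewer.get_image("top")[:,:,::-1].astype(int)
for n,(x,y) in dict(va=(333,143),vb=(321,171),dish=(320,209)).items():
    print(n,abs(a-b)[y-14:y+14,x-14:x+14].mean().round(2))
g=manip.current_finger_gap();print(g,manip.current_clock(),manip.current_gripper_force(),abs(manip.current_joint_velocities()).max())
if .0292<g<.0299: print(manip.hand_in())
```

```text
va 3.29
vb 3.26
dish 3.88
0.029526521244747833 14.7833 9.984299540519714 0.0017053919171119121
the job is handed in; nothing more can be done
None
```

The job is handed in at 14.8 s: the smaller forceps are off the post and held about 4 cm above the pad's centre, with the plates steady at 29.5 mm (about 14 mm at the tips), and the vials and dish showed no movement in the images.

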